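Pile the tapered ingots flat

TASK

Finish the little pile of tapered sample ingots on the dark granite plate. Turn one of the two ingots from the bench upside down and lay it, slope on slope and thick end over thin end, on the ingot that already lies on the plate, ends and sides flush, so that the pair has a level top; then lay the other ingot flat side down across the middle of the pair, at right angles to it. Set them down gently rather than dropping them, keep the first ingot on its plate, and leave everything else on the bench alone.

Things in the scene. Friction and masses are not known exactly. Their poses are not given: they have to be found in the camera images.
- plate_top (a point): dark granite plate, 140 x 140 mm and 20 mm thick, fixed to the bench; this point is the centre of its top face, z up
- ingot_a_mid (a point): cast-aluminium wedge-like ingot, 100 mm long, 46 mm wide, upright parallel sides, flat base, sloping top: 42 mm thick at one end, 26 mm at the other, 34 mm midway; ends square to the base, so it can stand on either; 0.4 kg; a bright round sprue scar on the slope near the thick end. This point: its middle, 17 mm above the base; x along it to the thin end, z from base to slope. Lies loose on the plate, base down: the bottom of the pile
- ingot_b_mid (a point): cast-aluminium wedge-like ingot, 100 mm long, 46 mm wide, upright parallel sides, flat base, sloping top: 42 mm thick at one end, 26 mm at the other, 34 mm midway; ends square to the base, so it can stand on either; 0.4 kg; a bright round sprue scar on the slope near the thick end. This point: its middle, 17 mm above the base; x along it to the thin end, z from base to slope. Starts on the bench beside the plate, base down; may trade roles with c
- ingot_c_mid (a point): cast-aluminium wedge-like ingot, 100 mm long, 46 mm wide, upright parallel sides, flat base, sloping top: 42 mm thick at one end, 26 mm at the other, 34 mm midway; ends square to the base, so it can stand on either; 0.4 kg; a bright round sprue scar on the slope near the thick end. This point: its middle, 17 mm above the base; x along it to the thin end, z from base to slope. Starts on the bench on the plate's other side, base down; may trade roles with b
- ring_gauge: bystander: steel ring gauge, 60 mm across, 20 mm high; origin under its centre
- brush: bystander: dusting brush, 160 mm long, lying along its x; origin near its middle
- v_block: bystander: steel V-block, 70 x 50 x 41 mm; origin under its centre
- caliper: bystander: digital caliper lying flat, 200 mm along its x; origin at the middle of its beam
- bottle: bystander: white bottle, 56 mm across, 140 mm tall; origin under its centre
- mag_base: bystander: magnetic base with dial stand, 60 x 50 mm, 170 mm tall; origin under its centre
- gauge_case: bystander: wooden gauge case, 110 x 160 x 40 mm; origin under its centre

How it is judged:
At the end, for the whole second after the job is handed in: Ingot a base down within 35 mm of the plate centre; one ingot inverted on it, thick over thin, base level within 4 deg, lengths within 8 deg, middles within 12 mm in plan; the last base down on that, level within 4 deg, square across within 8 deg, middles within 14 mm; all at rest (horizontal distance between ingot_a_mid and plate_top below 0.035 m and angle between ingot_a_mid's own z axis and vertical below 0.05 rad and z of ingot_a_mid in the frame of plate_top below 0.02 m and linear speed of each of ingot_a, ingot_b, ingot_c below 0.02 m/s and ((angle between ingot_b_mid's own z axis and vertical above 3.07 rad and angle between the x axis of ingot_b_mid and the x axis of ingot_a_mid, either way round below 0.14 rad and horizontal distance between ingot_b_mid and ingot_a_mid below 0.012 m and z of ingot_b_mid in the frame of ingot_a_mid between 0.028 and 0.04 m and angle between ingot_c_mid's own z axis and vertical below 0.07 rad and angle between the x axis of ingot_c_mid and the y axis of ingot_a_mid, either way round below 0.14 rad and horizontal distance between ingot_c_mid and ingot_b_mid below 0.014 m and z of ingot_c_mid in the frame of ingot_b_mid between -0.038 and -0.03 m) or (angle between ingot_c_mid's own z axis and vertical above 3.07 rad and angle between the x axis of ingot_c_mid and the x axis of ingot_a_mid, either way round below 0.14 rad and horizontal distance between ingot_c_mid and ingot_a_mid below 0.012 m and z of ingot_c_mid in the frame of ingot_a_mid between 0.028 and 0.04 m and angle between ingot_b_mid's own z axis and vertical below 0.07 rad and angle between the x axis of ingot_b_mid and the y axis of ingot_a_mid, either way round below 0.14 rad and horizontal distance between ingot_b_mid and ingot_c_mid below 0.014 m and z of ingot_b_mid in the frame of ingot_c_mid between -0.038 and -0.03 m))); the robot touches nothing.
It fails at once if a bystander is pushed more than 30 mm or knocked over (distance of any of ring_gauge, brush, v_block, caliper, bottle, mag_base, gauge_case from where it was at the start of the episode above 0.03 m or angle between any of ring_gauge, brush, v_block, caliper, bottle, mag_base, gauge_case's own z axis and vertical above 0.5 rad).
It fails at once if an ingot is dropped: it falls at over 0.6 m/s while not gripped ((linear speed of ingot_a above 0.6 m/s and contact force between the fingers and ingot_a below 0.1 N) or (linear speed of ingot_b above 0.6 m/s and contact force between the fingers and ingot_b below 0.1 N) or (linear speed of ingot_c above 0.6 m/s and contact force between the fingers and ingot_c below 0.1 N)).
It also fails if it takes over 66 s, if anything falls off the work surface, if the arm or the gripper's body presses on something with over 40 N, if the wrist force passes 120 N, or if a joint passes its speed limit or range.

ROBOT

A 6-joint arm with a two-finger parallel gripper is mounted at the origin on the work surface. World frame = base frame: x ahead of the robot, y to its left, z up, the work surface at z = 0. Lengths are in m, angles in rad, forces in N, time in s.
With the tool pointing down it reaches from about 0.3 to 0.75 m from the base axis. Payload 8.5 kg.
Tool frame: the origin (TCP) lies on the centre line of the jaws, within the pads' length; the fingertips stand 11 mm ahead of it and the grasp point (between the pads) lies 8 mm behind it (r.finger_overhang is the distance from the TCP to the fingertips, in m); z points along the fingers, y is the direction in which the jaws open and shut (so a half turn about z gives the same grasp; the last joint's range is limited). The gripper opens to 88 mm and grips with 3 to 60 N. Pads are 18 mm wide; open, the fingers measure 123 mm over their backs; the gripper's body (75 mm by 187 mm) begins 45 mm behind the grasp point.
Start: joints at [1.074, 0.381, 1.297, -0, 1.464, -0.215], TCP at [0.153, 0.528, 0.25] pointing down, gripper open.
Joint ranges: [-3.11, 3.11], [-0.89, 2.33], [0.22, 2.48], [-1.42, 4.56], [0.17, 2.85], [-2.88, 2.88]. Speed limits (rad/s): [2.39, 2.39, 3.14, 3.14, 3.14, 3.14].

INTERFACE

Orientations are given as [roll, pitch, yaw] about the fixed x, y, z axes, in that order (R = Rz(yaw) Ry(pitch) Rx(roll)).
In Python, from rig import r gives the robot as it stands. The module is installed in compiled form; this text tells all that it offers.
- The arm moves only by the tool carry_out, never from a script. Its argument "steps" is a list of rows, each a list of 2 entries, a list of its own where there are three numbers: the shift along the world's x, y, z in mm, then the turn about the world's z in degrees. In form: [[[x, y, z], yaw], ...]. A call has 1 to 10 rows; each row shifts and turns the pose as measured when the row begins; what a row does not reach is not made up. A row lasts 1/10 s, in which the tool goes at most 50 mm and 8.59 degrees, less where a joint would pass 70% of its speed; a pose out of reach is approached as far as the arm can. A call with a gripper value outside its range is refused whole. "claw" is the finger opening in mm, from 0 to 88.1, set as the call begins (left out, the last holds). The fingers move at their own pace and stop on an object; the grip force is fixed at half the most. Time passes only in rows, so rows that do not move let the fingers close. It gives the time, the measured TCP pose, the force and the opening at its end, in the units of the state.
- r.state(): the state, without advancing time (a new reading comes with each control period).
- r.camera(name): name is "side" or "top" or "wrist"; returns a dict with "img" (420x560x3 uint8, blue, green, red), "fx", "fy", "cx", "cy" (pixels), "dist_coeffs" ([k1, k2, p1, p2, k3] as OpenCV has them; the pictures are not rectified), "eye" and "orientation" of the camera in the world. Camera axes: x right, y up, looking along -z (the intrinsics and any distortion apply to the point x, -y, -z); pixel columns grow to the right and rows downward; lengths in m; the calibration is good to about 2 mm. A picture is of the moment at which its call begins. There is no depth.
- r.job_done(): hands the job in, once; it reports no verdict.
The state is a dict: "clock": time; "q": joint angles; "dq": joint speeds; "joint_torque": joint torques, N m; "tcp_pos": TCP position; "ee_rot": TCP orientation; "wrist_force": force on the tool from outside, world axes, zero at the start; "wrist_torque": the same for the moment, N m; "opening": opening from 0.0 (shut) to 1.0 (fully open).
Only numpy, scipy, OpenCV 4.12 (cv2) and the standard library are available. Lean on these libraries where they do the work, as an engineer would, in place of code of your own. Each camera call takes 0.05 s, during which the arm holds its last target. There are 200 camera calls.

## Working session

There is one attempt and no reset: what is moved stays moved. The work goes in short steps, Python scripts to look and compute and a tool call to move; the robot and the scene stay as the last step left them, time stands still between calls to the robot, and variables do not carry over. Pictures are saved under pics/ and viewed, about 8 in all and at most 12, crops included, and the job is handed in when it is done.

Besides the shell and the picture viewer there is one more tool, called after "Request:" by a JSON object that holds its "op" and its "data", one argument or row to a line. carry_out: Moves the arm, as the interface text tells. Its arguments: {"type":"object","properties":{"steps":{"type":"array","items":{"type":"array"}},"claw":{"type":"number"}},"required":["steps"]}

```bash
mkdir -p pics; cat > h.py <<'E'
import numpy as np, cv2
from scipy.spatial.transform import Rotation as R
def rot(o):
    o=np.array(o,float)
    return o if o.shape==(3,3) else (R.from_euler('xyz',o).as_matrix() if o.size==3 else R.from_quat(o).as_matrix())
def K(c): return np.array([[c['fx'],0,c['cx']],[0,c['fy'],c['cy']],[0,0,1.]])
def pix(c,P):
    P=np.atleast_2d(P); p=(P-np.array(c['eye']))@rot(c['orientation']); p=p*[1,-1,-1]
    return cv2.projectPoints(p.reshape(-1,1,3),np.zeros(3),np.zeros(3),K(c),np.array(c['dist_coeffs']))[0].reshape(-1,2)
def world(c,uv,z):
    uv=np.array(uv,float).reshape(-1,1,2)
    n=cv2.undistortPoints(uv,K(c),np.array(c['dist_coeffs'])).reshape(-1,2)
    d=np.c_[n[:,0],-n[:,1],-np.ones(len(n))]@rot(c['orientation']).T
    e=np.array(c['eye']); t=(np.reshape(z,(-1,1))-e[2])/d[:,2:]
    return e+t*d
E
python3 - <<'E'
from rig import r
import cv2,pickle
for n in("top","side"):
    c=r.camera(n); pickle.dump(c,open(n+"0.pkl","wb")); cv2.imwrite(f"pics/{n}0.png",cv2.resize(c['img'],None,fx=1.42,fy=1.42,interpolation=cv2.INTER_CUBIC))
    print(n,c['eye'],c['orientation'],c['fx'],c['dist_coeffs'])
print(r.state())
E
```

```text
top [0.3821032  0.01277985 1.08864247] [ 0.21387662  0.00436889 -1.69316278] 394.0343465364672 [-0.02161499  0.          0.          0.          0.        ]
side [1.19262927 0.8193298  0.71535827] [0.98595715 0.01482805 2.48662574] 513.9608659816441 [0.04387292 0.         0.         0.         0.        ]
{'clock': 0.1, 'q': array([ 1.07371233e+00,  3.81131726e-01,  1.29813664e+00,  7.43857244e-06,
        1.46360929e+00, -2.15253597e-01]), 'dq': array([ 1.92225517e-05, -4.78430080e-04, -1.29661317e-03, -8.54627133e-04,
        1.45567521e-03, -1.13251117e-04]), 'joint_torque': array([ 3.19918036e-03, -4.38648856e+01, -2.24914205e+01,  7.13889906e-02,
        3.42052302e-02, -8.04328397e-05]), 'tcp_pos': array([0.15282638, 0.52810103, 0.24921414]), 'ee_rot': array([-3.14033888e+00, -2.81696070e-04,  2.85976128e+00]), 'wrist_force': array([-0.23045262, -0.58560786, -0.06551528]), 'wrist_torque': array([0.03754224, 0.01447149, 0.03897577]), 'opening': 1.001184374409561}
```

View pics/top0.png

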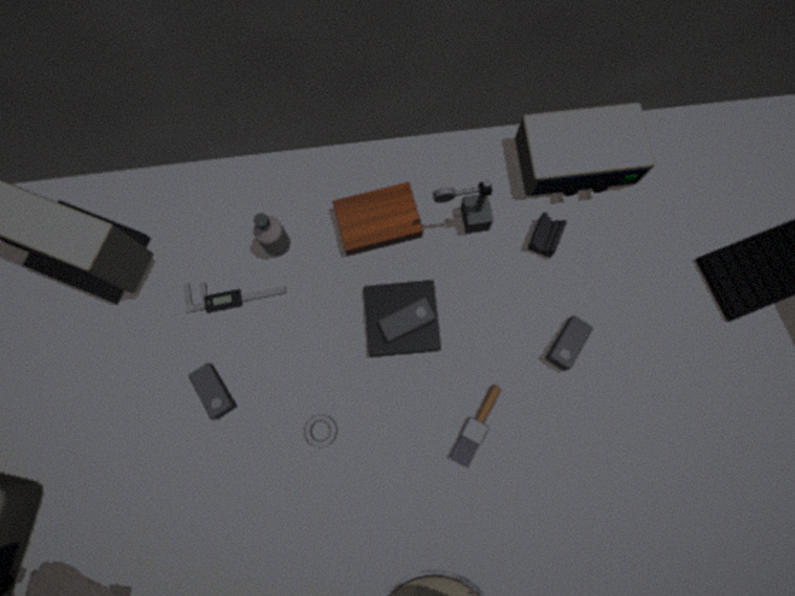

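View pics/side0.png

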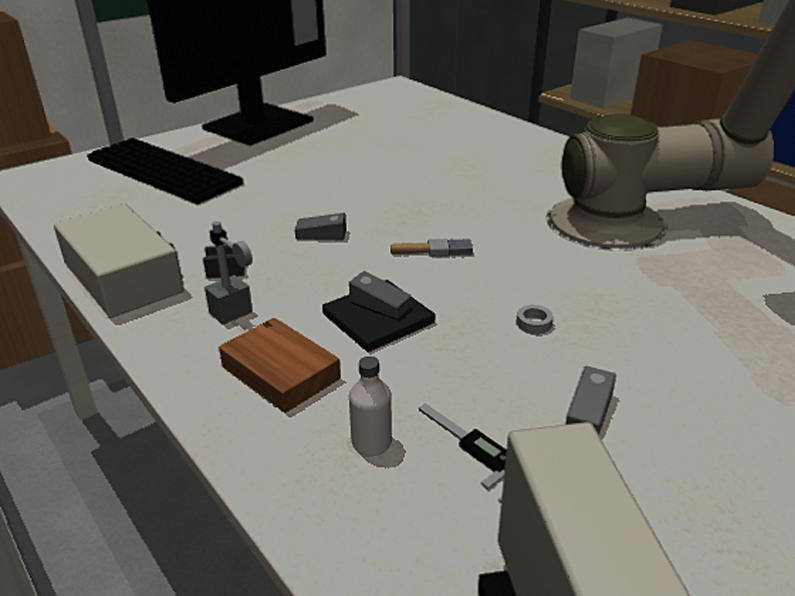

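The top view shows ingot b at (212,391), ingot a on the plate at (406,319) and ingot c at (568,343). The scars are at (216,403), (421,312) and (565,354). I'll enlarge the three.

```bash
python3 - <<'E'
import pickle,cv2,numpy as np
from h import *
c=pickle.load(open("top0.pkl","rb"))
out=[]
for (u,v) in [(212,391),(406,319),(568,343)]:
    x,y=int(u/1.42)-22,int(v/1.42)-28
    print(x,y)
    k=cv2.convertScaleAbs(c['img'][y:y+56,x:x+44],alpha=2)
    out.append(cv2.resize(k,None,fx=6,fy=6,interpolation=cv2.INTER_CUBIC))
cv2.imwrite("pics/m0.png",np.hstack(out))
for n,uv in dict(b=(212,391),a=(406,319),c=(568,343),plate=(403,318),ring=(320,431),brush=(476,425),cal=(235,298),vb=(545,234),mag=(477,212),case=(377,217),bot=(270,240)).items():
    print(n,world(c,[np.array(uv)/1.42],0.034 if n in'bc' else 0.02).round(3))
E
```

```text
127 247
263 196
378 213
b [[0.488 0.355 0.034]]
a [[ 0.582 -0.023  0.02 ]]
c [[ 0.496 -0.323  0.034]]
plate [[ 0.585 -0.018  0.02 ]]
ring [[0.391 0.163 0.02 ]]
brush [[ 0.366 -0.128  0.02 ]]
cal [[0.665 0.305 0.02 ]]
vb [[ 0.72  -0.322  0.02 ]]
mag [[ 0.784 -0.194  0.02 ]]
case [[0.798 0.009 0.02 ]]
bot [[0.776 0.228 0.02 ]]
```

View pics/m0.png

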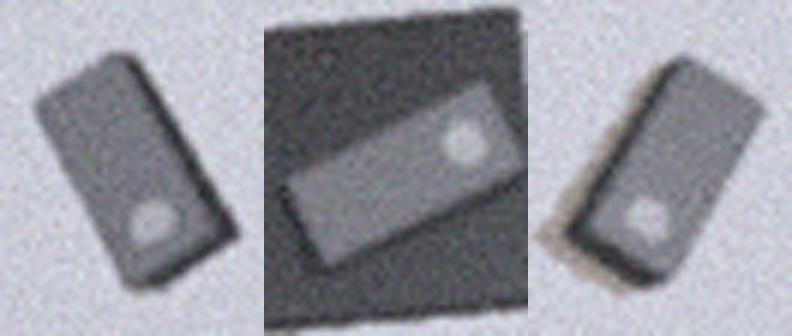

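Corners read off the crop. I'll fit each wedge's pose to its four top corners.

```bash
python3 - <<'E'
import pickle,cv2,numpy as np
from scipy.optimize import least_squares
from h import *
c=pickle.load(open("top0.pkl","rb"))
off=[(127,247),(263,196),(378,213)]
# order: thin +y, thin -y, thick -y, thick +y  (x to thin end)
M=np.array([[.05,.023,.026],[.05,-.023,.026],[-.05,-.023,.042],[-.05,.023,.042]])
P=dict(b=([(38,104),(124,55),(212,233),(128,285)],0,0),a=([(325,268),(285,185),(487,82),(525,165)],1,.02),c=([(683,58),(763,108),(663,275),(588,228)],2,0))
for n,(uv,i,z) in P.items():
    uv=(np.array(uv,float)-[264*i,0]+.5)/6-.5+off[i]
    best=None
    for fl in (1,-1):
      m=M*[1,fl,1]
      for y0 in np.arange(-3,3.2,.8):
        f=lambda q:(pix(c,np.c_[m[:,0]*np.cos(q[2])-m[:,1]*np.sin(q[2])+q[0],m[:,0]*np.sin(q[2])+m[:,1]*np.cos(q[2])+q[1],m[:,2]+z])-uv).ravel()
        s=least_squares(f,[.55,0,y0])
        if best is None or s.cost<best[0]: best=(s.cost,fl,s.x,s.fun.round(1))
    print(n,best[0].round(2),best[1],best[2][:2].round(4),np.degrees(best[2][2]).round(1),best[3])
uv=np.array([(363,287),(433,281),(440,350),(368,356)])/1.42
print(world(c,uv,.02).round(3),world(c,uv,.02).mean(0))
E
```

```text
b 2.91 1 [0.4908 0.3603] 25.3 [-0.8 -0.4 -0.2 -1.4  1.1  0.4 -0.2  1.3]
a 1.59 1 [ 0.5755 -0.0224] -251.3 [ 0.2  0.7 -0.5 -0.7 -0.6 -0.7  0.8  0.7]
c 4.03 1 [ 0.4985 -0.3289] -41.2 [-0.2 -1.2  1.  -0.3  0.8  1.6 -1.5 -0.3]
[[ 0.656  0.053  0.02 ]
 [ 0.651 -0.086  0.02 ]
 [ 0.514 -0.08   0.02 ]
 [ 0.52   0.058  0.02 ]] [ 0.58528622 -0.01372386  0.02      ]
```

Request:
{"op": "carry_out", "data": {
  "steps": [
    [[17, -10, -3], -7.7],
    [[17, -10, -3], -7.7],
    [[17, -10, -3], -7.7],
    [[17, -10, -3], -7.7],
    [[17, -10, -3], -7.7],
    [[17, -10, -3], -7.7],
    [[17, -10, -3], -7.7],
    [[17, -10, -3], -7.7],
    [[17, -10, -3], -7.7],
    [[17, -10, -3], -7.7]
  ]
}}

```text
clock: 1.1
tcp_pos: [0.326, 0.4237, 0.215]
ee_rot: [-3.134, 0.002, 1.467]
wrist_force: [0.7, -0.1, -0.1]
opening: 1.001
```

Request:
{"op": "carry_out", "data": {
  "steps": [
    [[17, -10, -3], -7.7],
    [[17, -10, -3], -7.7],
    [[17, -10, -3], -7.7],
    [[17, -10, -3], -7.7],
    [[17, -10, -3], -7.7],
    [[17, -10, -3], -7.7],
    [[17, -10, -3], -7.7],
    [[17, -10, -3], -7.7]
  ]
}}

```text
clock: 1.9
tcp_pos: [0.4664, 0.3391, 0.1873]
ee_rot: [-3.132, 0.008, 0.346]
wrist_force: [-0.4, 0.1, 0.7]
opening: 0.995
```

```bash
cat > shot.py <<'E'
import sys,pickle,cv2,numpy as np
from rig import r
n,tag=sys.argv[1:3]
c=r.camera(n); pickle.dump(c,open(tag+".pkl","wb")); s=r.state()
im=c['img']
if len(sys.argv)>3:
    x,y,w,h,f=map(int,sys.argv[3:8]); im=im[y:y+h,x:x+w]
else: f=1.4
im=cv2.resize(im,None,fx=f,fy=f,interpolation=cv2.INTER_CUBIC)
cv2.imwrite(f"pics/{tag}.png",im)
print(s['clock'],s['tcp_pos'].round(4),np.degrees(s['ee_rot']).round(1),s['opening'],s['wrist_force'].round(1),s['q'].round(2))
print(c['eye'],c['orientation'])
E
python3 shot.py wrist w1
```

```text
1.95 [0.4687 0.3376 0.1865] [-179.5    0.5   19.3] 1.0040359368891598 [ 1.1 -1.5 -1. ] [0.42 0.48 1.32 0.01 1.35 1.65]
[0.54111836 0.36478038 0.32087322] [-0.31508694  0.0109401  -1.22511487]
```

View pics/w1.png

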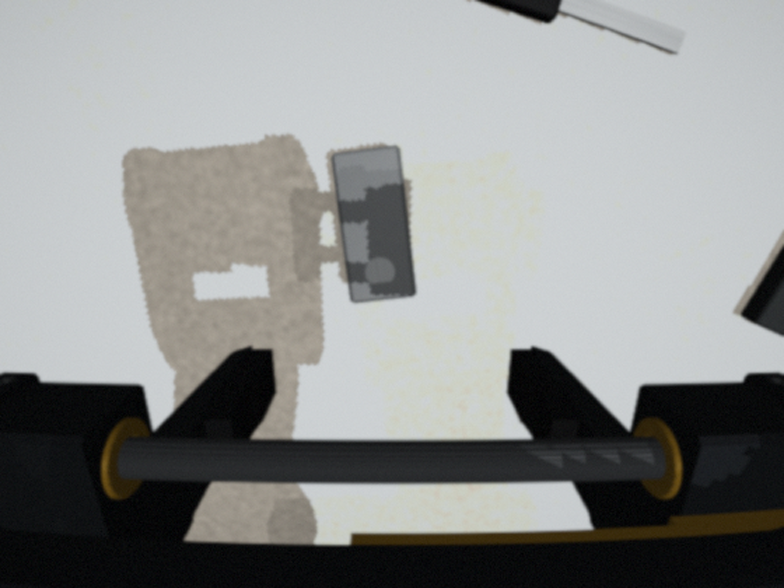

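Wrist view: b's top corners are thin (332,154),(399,147) and thick (414,295),(352,301).

```bash
cat >> h.py <<'E'
from scipy.optimize import least_squares
M=np.array([[.05,.023,.026],[.05,-.023,.026],[-.05,-.023,.042],[-.05,.023,.042]])
def fit(c,uv,z,q0,m=M):
    """uv order: thin +y, thin -y, thick -y, thick +y"""
    f=lambda q:(pix(c,np.c_[m[:,0]*np.cos(q[2])-m[:,1]*np.sin(q[2])+q[0],m[:,0]*np.sin(q[2])+m[:,1]*np.cos(q[2])+q[1],m[:,2]+z])-np.array(uv,float)).ravel()
    s=least_squares(f,q0); return s.x[:2].round(4),np.degrees(s.x[2]).round(1),s.fun.round(1)
E
python3 - <<'E'
from h import *; import pickle
c=pickle.load(open("w1.pkl","rb"))
print(fit(c,np.array([(332,154),(399,147),(414,295),(352,301)])/1.4,0,[.49,.36,.44]))
E
```

```text
(array([0.4899, 0.3614]), np.float64(26.4), array([-1.2, -1.1,  1.1, -2.3,  1.9,  1.7, -1.8,  2.4]))
```

Request:
{"op": "carry_out", "data": {
  "steps": [
    [[-6, 4, -20], 3.5],
    [[-5, 3, -20], 3.2],
    [[0, 0, -20], 0],
    [[0, 0, -20], 0],
    [[0, 0, -20], 0],
    [[0, 0, -20], 0],
    [[0, 0, -20], 0],
    [[0, 0, -15], 0],
    [[0, 0, -8], 0],
    [[0, 0, 0], 0]
  ]
}}

```text
clock: 2.95
tcp_pos: [0.4547, 0.3447, 0.0158]
ee_rot: [-3.132, 0.012, 0.471]
wrist_force: [-0.2, 0.4, -0.5]
opening: 1.003
```

Request:
{"op": "carry_out", "data": {
  "steps": [
    [[3, 1, -2], 0],
    [[0, 0, 0], 0]
  ]
}}

```text
clock: 3.15
tcp_pos: [0.4582, 0.3461, 0.0147]
ee_rot: [-3.132, 0.011, 0.472]
wrist_force: [-0.7, 0.9, -0.6]
opening: 1.0
```

Request:
{"op": "carry_out", "data": {
  "steps": [
    [[0, 0, 0], 0],
    [[0, 0, 0], 0],
    [[0, 0, 0], 0],
    [[0, 0, 0], 0],
    [[0, 0, 0], 0],
    [[0, 0, 0], 0],
    [[0, 0, 0], 0]
  ],
  "claw": 30
}}

```text
clock: 3.85
tcp_pos: [0.459, 0.3465, 0.0165]
ee_rot: [-3.132, 0.007, 0.473]
wrist_force: [-1.0, 0.7, 0.1]
opening: 0.517
```

Request:
{"op": "carry_out", "data": {
  "steps": [
    [[0, 0, 10], 0],
    [[0, 0, 15], 0],
    [[0, 0, 15], 0],
    [[0, 0, 15], 0],
    [[0, 0, 15], 0],
    [[0, 0, 15], 0],
    [[0, 0, 15], 0],
    [[0, 0, 10], 0],
    [[0, 0, 5], 0],
    [[0, 0, 0], 0]
  ]
}}

```text
clock: 4.85
tcp_pos: [0.4551, 0.3449, 0.1367]
ee_rot: [-3.132, 0.018, 0.473]
wrist_force: [0.2, 0.4, -4.1]
opening: 0.518
```

```bash
python3 shot.py side s1 280 160 260 220 3
```

```text
4.9 [0.4549 0.3448 0.1362] [-179.4    1.1   27.1] 0.5196487885850146 [ 0.4 -0.7 -3.7] [0.44 0.53 1.4  0.01 1.23 1.53]
[1.19262927 0.8193298  0.71535827] [0.98595715 0.01482805 2.48662574]
```

View pics/s1.png

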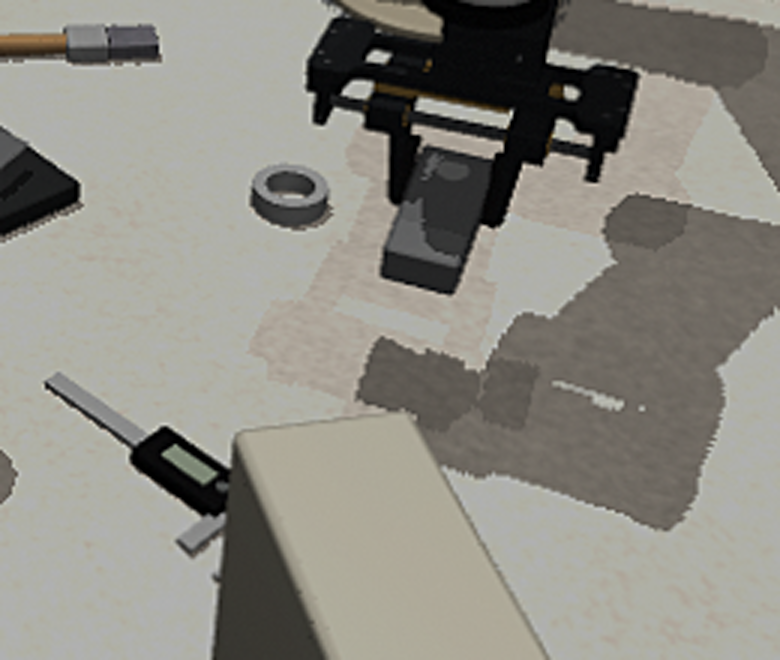

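The side view shows b held about level between the fingers at crop (440,215), so pad torsion stops it swinging. I'll set it down turned and in open space, then regrip only its top end corner with the fingertips so that it can pivot.

Request:
{"op": "carry_out", "data": {
  "steps": [
    [[5, -9, 0], 8.2],
    [[5, -9, 0], 8.2],
    [[5, -9, 0], 8.2],
    [[5, -9, 0], 8.2],
    [[5, -9, 0], 8.2],
    [[5, -9, 0], 8.2],
    [[5, -9, 0], 8.2],
    [[5, -9, 0], 8.2],
    [[5, -9, 0], 8.2],
    [[3, -4, -5], 8.2]
  ]
}}

```text
clock: 5.9
tcp_pos: [0.5013, 0.2557, 0.1229]
ee_rot: [-3.12, 0.028, 1.962]
wrist_force: [0.3, 0.7, -3.9]
opening: 0.521
```

Request:
{"op": "carry_out", "data": {
  "steps": [
    [[0, 0, -20], 0],
    [[0, 0, -20], 0],
    [[0, 0, -20], 0],
    [[0, 0, -20], 0],
    [[0, 0, -18], 0],
    [[0, 0, -8], 0],
    [[0, 0, -4], 0],
    [[0, 0, 0], 0]
  ]
}}

```text
clock: 6.7
tcp_pos: [0.5011, 0.2543, 0.0131]
ee_rot: [-3.121, 0.029, 1.966]
wrist_force: [-0.5, 0.5, -4.1]
opening: 0.52
```

Request:
{"op": "carry_out", "data": {
  "steps": [
    [[0, 0, 0], 0],
    [[0, 0, 0], 0],
    [[0, 0, 0], 0],
    [[0, 0, 0], 0],
    [[0, 0, 10], 0],
    [[0, 0, 15], 0],
    [[0, 0, 20], 0],
    [[0, 0, 20], 0],
    [[0, 0, 10], 0],
    [[0, 0, 0], 0]
  ],
  "claw": 80
}}

```text
clock: 7.7
tcp_pos: [0.5013, 0.2543, 0.0919]
ee_rot: [-3.12, 0.029, 1.966]
wrist_force: [-0.2, -0.4, 0.8]
opening: 0.91
```

```bash
python3 shot.py wrist w2
```

```text
7.75 [0.5011 0.2542 0.0912] [-178.7    1.7  112.6] 0.9076798756753134 [ 0.4  0.1 -1. ] [ 0.27  0.57  1.47 -0.04  1.12 -0.11]
[0.47176469 0.33133186 0.22380116] [-0.33466688  0.02132055  0.39482358]
```

View pics/w2.png

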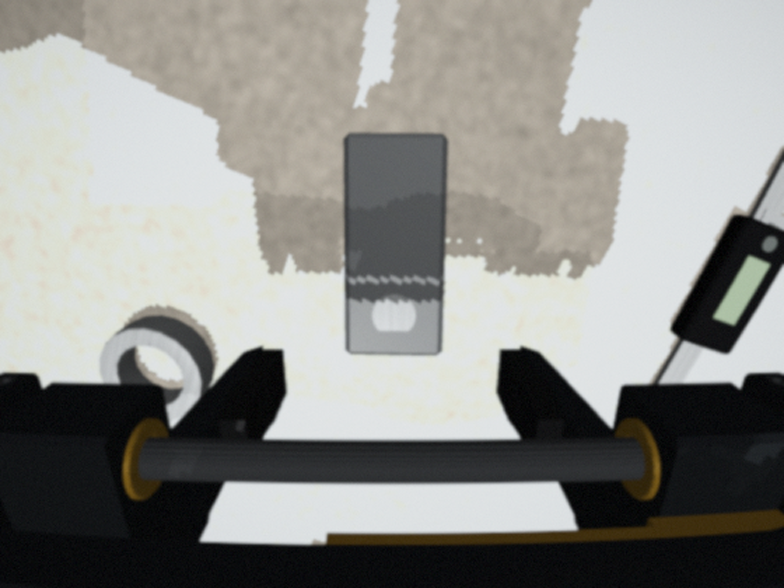

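Wrist view: b lies straight, with thin corners at (345,134),(446,134) and thick corners at (441,354),(347,353). Ring and caliper are clear.

```bash
python3 - <<'E'
from h import *; import pickle
c=pickle.load(open("w2.pkl","rb"))
x,y,f=fit(c,np.array([(345,134),(446,134),(441,354),(347,353)])/1.4,0,[.48,.3,1.9])
a=np.radians(y);d=np.array([np.cos(a),np.sin(a)])
print(x,y,f,"thick",x-.05*d,"thin",x+.05*d,"tcp offset along",(np.array([.5011,.2542])-x)@d)
E
```

```text
[0.4875 0.2873] 112.5 [-2.1 -1.9  2.  -1.8  1.5  2.5 -1.5  2.5] thick [0.50663417 0.24110602] thin [0.46836583 0.33349398] tcp offset along -0.03578490720628883
```

Request:
{"op": "carry_out", "data": {
  "steps": [
    [[6, -14, -10], 0],
    [[0, 0, -15], 0],
    [[0, 0, -15], 0],
    [[0, 0, -6], 0],
    [[0, 0, 0], 0]
  ]
}}

```text
clock: 8.25
tcp_pos: [0.5066, 0.2357, 0.0378]
ee_rot: [-3.112, 0.028, 1.965]
wrist_force: [-0.0, 0.4, 1.1]
opening: 0.911
```

Request:
{"op": "carry_out", "data": {
  "steps": [
    [[-1, 3, 3], 0],
    [[0, 0, 1], 0]
  ]
}}

```text
clock: 8.45
tcp_pos: [0.5057, 0.2384, 0.0416]
ee_rot: [-3.111, 0.028, 1.965]
wrist_force: [0.4, -0.1, 0.5]
opening: 0.909
```

Request:
{"op": "carry_out", "data": {
  "steps": [
    [[0, 0, 0], 0],
    [[0, 0, 0], 0],
    [[0, 0, 0], 0],
    [[0, 0, 0], 0],
    [[0, 0, 0], 0],
    [[0, 0, 0], 0],
    [[0, 0, 0], 0]
  ],
  "claw": 30
}}

```text
clock: 9.15
tcp_pos: [0.5065, 0.2388, 0.0434]
ee_rot: [-3.115, 0.029, 1.965]
wrist_force: [0.4, -0.1, -0.1]
opening: 0.513
```

Request:
{"op": "carry_out", "data": {
  "steps": [
    [[-2, 5, 12], 0],
    [[-3, 7, 12], 0],
    [[-3, 8, 11], 0],
    [[-4, 9, 10], 0],
    [[-4, 10, 8], 0],
    [[-4, 10, 7], 0],
    [[-4, 10, 5], 0],
    [[-4, 10, 4], 0],
    [[0, 0, 0], 0]
  ]
}}

```text
clock: 10.05
tcp_pos: [0.4737, 0.3144, 0.1182]
ee_rot: [-3.112, 0.028, 1.967]
wrist_force: [-0.4, 0.2, -4.2]
opening: 0.512
```

```bash
python3 shot.py side s2 280 160 200 160 4
```

```text
10.1 [0.4738 0.3137 0.1179] [-178.3    1.6  112.7] 0.5096602620716042 [-0.6 -0.5 -3.9] [ 0.39  0.55  1.42 -0.03  1.2   0.  ]
[1.19262927 0.8193298  0.71535827] [0.98595715 0.01482805 2.48662574]
```

View pics/s2.png

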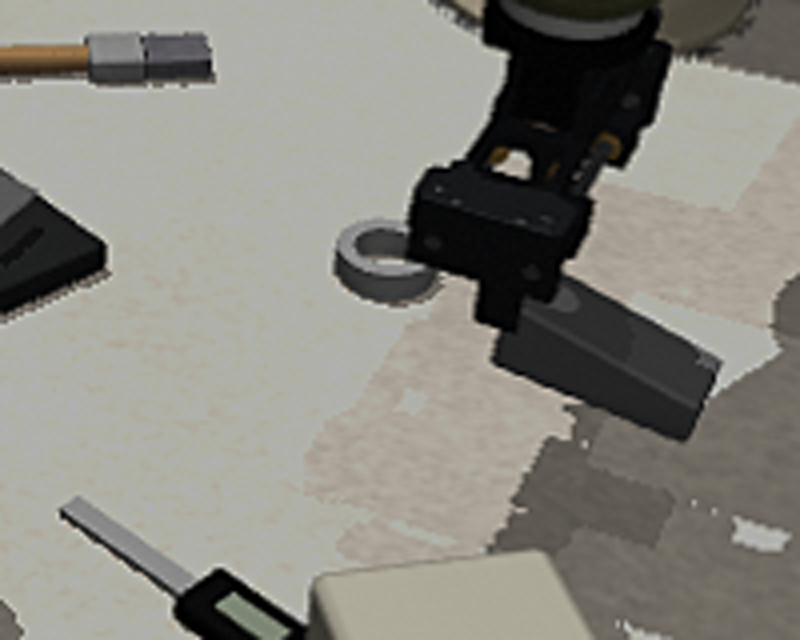

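The side view shows b still stuck in the pads, tilted only about 10–20°: the gripped end is at crop (520,310) and the thin end at (705,400). Torsion is near the gravity moment, so a brisk up-down shake should make it slip round.

Request:
{"op": "carry_out", "data": {
  "steps": [
    [[0, 0, 45], 0],
    [[0, 0, 45], 0],
    [[0, 0, -40], 0],
    [[0, 0, 45], 0],
    [[0, 0, -40], 0],
    [[0, 0, 45], 0],
    [[0, 0, -40], 0],
    [[0, 0, 45], 0],
    [[0, 0, -40], 0],
    [[0, 0, 40], 0]
  ]
}}

```text
clock: 11.1
tcp_pos: [0.456, 0.3023, 0.1963]
ee_rot: [-3.007, 0.029, 1.965]
wrist_force: [0.3, 0.8, -5.1]
opening: 0.514
```

```bash
python3 shot.py side s3 280 120 200 160 4
```

```text
11.15 [0.463  0.3054 0.2121] [-174.1    1.7  112.5] 0.5104042986923822 [2.9 1.8 6.3] [ 0.38  0.46  1.28 -0.03  1.5  -0.01]
[1.19262927 0.8193298  0.71535827] [0.98595715 0.01482805 2.48662574]
```

View pics/s3.png

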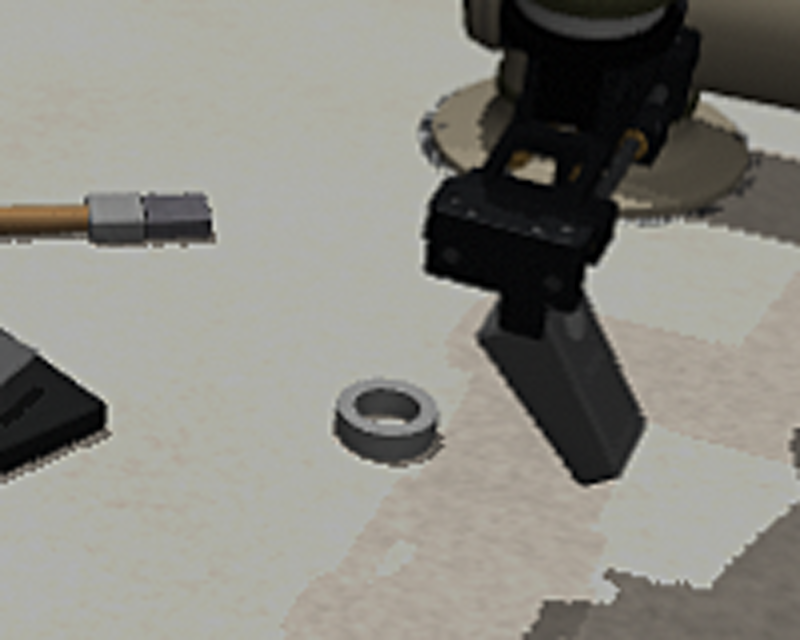

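The side view shows the shake worked: b hangs about 60° down (thin end at crop (610,455)). The tool picked up a 6° tilt from the fast moves, so I'll see whether fast downward moves undo it.

Request:
{"op": "carry_out", "data": {
  "steps": [
    [[0, 0, -45], 0],
    [[0, 0, 0], 0],
    [[0, 0, 0], 0]
  ]
}}

```text
clock: 11.45
tcp_pos: [0.4666, 0.3057, 0.1707]
ee_rot: [-3.05, 0.029, 1.962]
wrist_force: [1.2, -0.3, -3.3]
opening: 0.514
```

Request:
{"op": "carry_out", "data": {
  "steps": [
    [[0, 0, 45], 0],
    [[0, 0, 0], 0],
    [[0, 0, 0], 0]
  ]
}}

```text
clock: 11.75
tcp_pos: [0.468, 0.3058, 0.221]
ee_rot: [-3.055, 0.029, 1.961]
wrist_force: [-0.1, -0.2, -4.5]
opening: 0.511
```

Request:
{"op": "carry_out", "data": {
  "steps": [
    [[0, 0, -45], 0],
    [[0, 0, 0], 0],
    [[0, 0, 22], 0],
    [[0, 0, 23], 0],
    [[0, 0, 0], 0],
    [[0, 0, -45], 0],
    [[0, 0, 0], 0],
    [[0, 0, 0], 0]
  ]
}}

```text
clock: 12.55
tcp_pos: [0.4705, 0.3066, 0.1847]
ee_rot: [-3.066, 0.029, 1.961]
wrist_force: [-0.4, 0.3, -3.3]
opening: 0.51
```

Request:
{"op": "carry_out", "data": {
  "steps": [
    [[34, 22, 0], 0],
    [[0, 0, 0], 0],
    [[0, 0, 0], 0]
  ]
}}

```text
clock: 12.85
tcp_pos: [0.5044, 0.3289, 0.1872]
ee_rot: [-3.064, 0.029, 1.961]
wrist_force: [0.8, 0.3, -3.8]
opening: 0.508
```

Request:
{"op": "carry_out", "data": {
  "steps": [
    [[-34, -22, 0], 0],
    [[0, 0, 0], 0],
    [[0, 0, 0], 0]
  ]
}}

```text
clock: 13.15
tcp_pos: [0.4684, 0.3056, 0.1888]
ee_rot: [-3.064, 0.029, 1.961]
wrist_force: [1.3, -0.7, -4.1]
opening: 0.51
```

Request:
{"op": "carry_out", "data": {
  "steps": [
    [[0, 0, -40], 0],
    [[0, 0, 45], 0],
    [[0, 0, -45], 0],
    [[0, 0, 0], 0],
    [[0, 0, 0], 0]
  ]
}}

```text
clock: 13.65
tcp_pos: [0.47, 0.3064, 0.1561]
ee_rot: [-3.063, 0.029, 1.961]
wrist_force: [0.8, -0.7, -3.4]
opening: 0.511
```

Request:
{"op": "carry_out", "data": {
  "steps": [
    [[0, 0, 45], 0],
    [[0, 0, -40], 0],
    [[0, 0, 0], 0],
    [[0, 0, 0], 0]
  ]
}}

```text
clock: 14.05
tcp_pos: [0.4729, 0.3077, 0.1692]
ee_rot: [-3.072, 0.029, 1.961]
wrist_force: [-0.0, -0.6, -3.1]
opening: 0.507
```

Request:
{"op": "carry_out", "data": {
  "steps": [
    [[0, 0, -12], 0],
    [[0, 0, -12], 0],
    [[0, 0, -12], 0],
    [[0, 0, -8], 0],
    [[0, 0, -4], 0],
    [[0, 0, 0], 0]
  ]
}}

```text
clock: 14.65
tcp_pos: [0.4734, 0.3079, 0.1195]
ee_rot: [-3.074, 0.029, 1.961]
wrist_force: [0.3, -0.2, -4.3]
opening: 0.511
```

Request:
{"op": "carry_out", "data": {
  "steps": [
    [[0, 0, -4], 0],
    [[0, 0, -4], 0],
    [[0, 0, -4], 0],
    [[0, 0, 0], 0]
  ]
}}

```text
clock: 15.05
tcp_pos: [0.4741, 0.308, 0.1075]
ee_rot: [-3.076, 0.03, 1.961]
wrist_force: [0.2, 0.0, -2.5]
opening: 0.515
```

Request:
{"op": "carry_out", "data": {
  "steps": [
    [[-2.3, 5.5, -2], 0],
    [[-2.3, 5.5, -1], 0],
    [[-2.3, 5.5, -1], 0],
    [[-2.3, 5.5, -1], 0],
    [[-2.3, 5.5, -2], 0]
  ]
}}

```text
clock: 15.55
tcp_pos: [0.4657, 0.3334, 0.1113]
ee_rot: [-3.087, 0.039, 1.96]
wrist_force: [-3.4, -4.2, 15.7]
opening: 0.514
```

Request:
{"op": "carry_out", "data": {
  "steps": [
    [[-2.3, 5.5, -2], 0],
    [[-2.3, 5.5, -2], 0],
    [[-2.3, 5.5, -2], 0],
    [[0, 0, -2], 0],
    [[0, 0, -2], 0]
  ]
}}

```text
clock: 16.05
tcp_pos: [0.4589, 0.3516, 0.1108]
ee_rot: [-3.096, 0.042, 1.961]
wrist_force: [-4.9, -3.0, 14.3]
opening: 0.519
```

```bash
python3 shot.py side s4 300 140 150 150 4
```

```text
16.1 [0.4589 0.3516 0.1108] [-177.4    2.4  112.4] 0.5142610595788557 [-4.6 -2.8 12. ] [ 0.47  0.58  1.38 -0.04  1.23  0.09]
[1.19262927 0.8193298  0.71535827] [0.98595715 0.01482805 2.48662574]
```

View pics/s4.png

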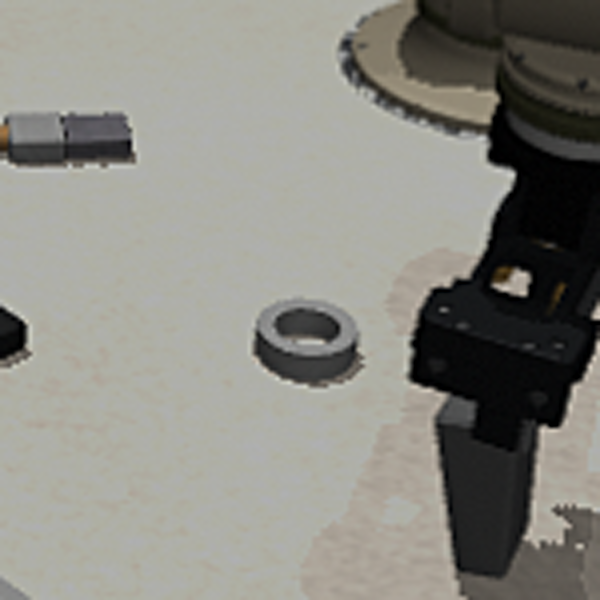

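The side view shows b nearly upright, about 15–19° short of vertical: base edge from crop (440,430) to (460,570). I'll continue the arc and press it flat.

Request:
{"op": "carry_out", "data": {
  "steps": [
    [[-2.1, 5, -2], 0],
    [[-2.1, 5, -2], 0],
    [[-2.1, 5, -2], 0],
    [[-2.1, 5, -3], 0],
    [[-2.1, 5, -3], 0],
    [[-2, 4, -3], 0],
    [[0, 0, -3], 0]
  ]
}}

```text
clock: 16.8
tcp_pos: [0.4457, 0.386, 0.1026]
ee_rot: [-3.109, 0.037, 1.961]
wrist_force: [-9.6, 1.7, 26.3]
opening: 0.514
```

```bash
python3 shot.py side s5 300 140 150 150 4; python3 - <<'E'
from h import *; import pickle
c=pickle.load(open('s5.pkl','rb')); s=np.array([.447,.378,0])
# predicted image lean of vertical line here, crop coords
print((pix(c,[s,s+[0,0,.1],s+[-.0383,.0924,0]])-[300,140])*4)
E
```

```text
16.85 [0.4456 0.386  0.1026] [-178.1    2.1  112.4] 0.5157102987740577 [-8.1  1.7 21.3] [ 0.53  0.6   1.37 -0.03  1.21  0.15]
[1.19262927 0.8193298  0.71535827] [0.98595715 0.01482805 2.48662574]
[[537.62113649 574.17827236]
 [569.90519619 418.97357622]
 [742.97761786 641.083792  ]]
```

View pics/s5.png

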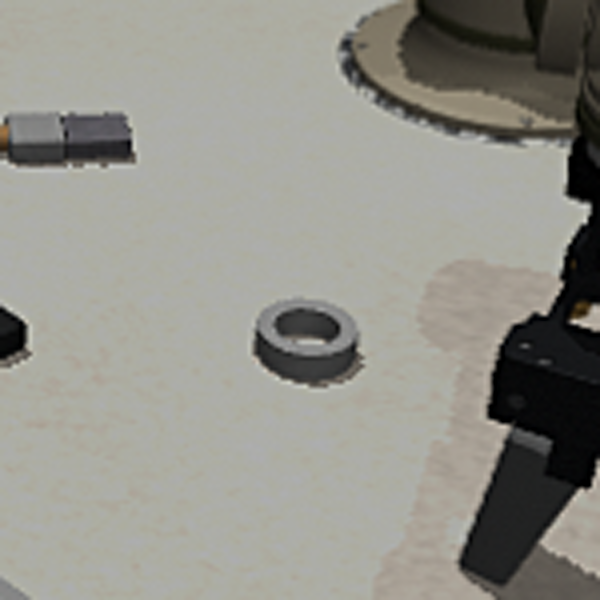

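The side view shows b slightly past upright: base edge (510,440)→(460,565) against the true vertical lean, about 8–10° over. I'll bring it back about 14 mm while pressing lightly.

Request:
{"op": "carry_out", "data": {
  "steps": [
    [[1.5, -4, 0], 0],
    [[1.5, -4, -1], 0],
    [[1.5, -4, -1], 0],
    [[1, -3, -2], 0],
    [[0, 0, -3], 0],
    [[0, 0, -3], 0],
    [[0, 0, 0], 0]
  ]
}}

```text
clock: 17.55
tcp_pos: [0.4478, 0.3799, 0.1046]
ee_rot: [-3.121, 0.022, 1.963]
wrist_force: [-0.5, -1.6, -3.1]
opening: 0.512
```

```bash
python3 shot.py side s6 390 210 110 100 6; python3 - <<'E'
from h import *; import pickle,cv2
c=pickle.load(open('s6.pkl','rb')); 
g=cv2.cvtColor(c['img'],cv2.COLOR_BGR2GRAY)
print(g[240:300:3,395:470:2])
E
```

```text
17.6 [0.4479 0.38   0.1045] [-178.8    1.3  112.5] 0.5150484701197172 [-1.5 -0.1  5.3] [ 0.51  0.59  1.38 -0.02  1.19  0.13]
[1.19262927 0.8193298  0.71535827] [0.98595715 0.01482805 2.48662574]
[[169 165 168 173 172 173 171 172 156 159 163 133   0   7   6  11   9   9
    6  10  12  11   8   8   9   7  10   9   9  11   9  10   6   0 183 172
  171 173]
 [168 171 172 173 173 173 173 162 157 159 156 160 177 164 116   0   5   9
    7  10   7  10   9   8   8   8  11   8  14   7   9   8  23 183 172 173
  172 172]
 [173 173 173 172 173 171 174 170 165 159 158 155 156 157 159  63  83  88
   85  12   4  12  10   9   8   9   7  10  25  21  10   3 124 174 173 173
  173 172]
 [172 171 173 174 172 160 163 165 166 167 155 162 162 173  31  50  75  73
   79  82   2   8   9   6  10   9   4   7   6   7   9   0 182 172 172 172
  173 172]
 [170 169 172 173 167 164 164 163 159 165 165 166 163 156  19  34  32  31
   33  41   4   9   9   7   8   8 188 181 121  25   0 122 175 173 172 171
  173 172]
 [171 172 173 173 156 160 162 156 159 164 165 166 163  95  32  35  35  34
   35   8   6   6   6   8   3  50 17
[... 1575 characters left out ...]
  90  90  93  89  89  86  88  86  84 101 107 107 104
  106 105]
 [158 163 163 165 168 160 161 167 167 162 162 166 166 137  84  95  93  91
   89  92  91  93  90  86  91  91  91  92  90  95  92  89 106 109 106 102
  102 104]
 [161 162 163 164 163 164 163 167 164 163 163 166 166 163 162 135  78  88
   88  87  87  89  91  90  91  91  93  89  89  89  91  90  89 102 104 101
  106 105]
 [160 161 159 155 156 161 160 164 165 162 160 157 162 160 164 165 162 155
   77  84  91  90  88  91  90  89  90  94  91  90  90  92  89  95 105 107
  109 107]
 [154 162 164 160 168 169 155 141 137 143 136 160 159 161 162 166 165 157
  159 170 174 144  76  89  89  91  96  90  91  94  91  89  89 103 104 105
  105 106]]
```

b is now within about 3° of upright, by the gray-level edges. I'll release it.

Request:
{"op": "carry_out", "data": {
  "steps": [
    [[0, 0, 0], 0],
    [[0, 0, 0], 0],
    [[0, 0, 0], 0],
    [[0, 0, 0], 0],
    [[0, 0, 10], 0],
    [[0, 0, 15], 0],
    [[0, 0, 15], 0],
    [[0, 0, 20], 0],
    [[0, 0, 10], 0]
  ],
  "claw": 80
}}

```text
clock: 18.5
tcp_pos: [0.448, 0.3801, 0.1761]
ee_rot: [-3.119, 0.022, 1.963]
wrist_force: [-0.2, -0.3, 0.4]
opening: 0.912
```

```bash
python3 shot.py side s7 350 140 150 150 5; python3 - <<'E'
from h import *; import pickle,cv2
c=pickle.load(open('s7.pkl','rb')); 
np.set_printoptions(linewidth=250)
g=cv2.cvtColor(c['img'],cv2.COLOR_BGR2GRAY)
print(g[238:294:4,401:460:2])
E
```

```text
18.55 [0.4483 0.3802 0.1771] [-178.8    1.3  112.4] 0.9084660927848082 [ 0.1 -0.4  1.6] [ 0.51  0.52  1.29 -0.02  1.36  0.12]
[1.19262927 0.8193298  0.71535827] [0.98595715 0.01482805 2.48662574]
[[172 171 173 167 158 166 158 161 161 154 155 163 162 166  92  76  79  79  77  71 108 182 166 164 169 163 163 163 164 172]
 [168 167 166 172 158 161 159 158 158 162 160 168  74  77  79  78  80  78  79  79  79  79  79  74  74 107 168 165 172 172]
 [172 173 173 174 163 164 158 157 154 157 128  28  70  74  80  79  79  79  79  80  80  80  80  62  25 185 162 166 173 172]
 [174 154 164 158 163 167 165 160 162 164 100  32  33  32  30  30  49  75  76  81  81  62  42  18 181 164 162 156 173 172]
 [162 156 163 161 161 162 163 162 164 149  17  33  33  35  32  33  35  34  32  31  32  36  31 180 165 160 163 165 171 172]
 [161 165 166 164 158 155 159 164 168 136  29  34  35  35  34  33  32  34  34  34  37  20 137 165 164 168 164 167 169 172]
 [164 164 161 161 165 166 166 162 167  38  32  34  34  34  34  34  33  35  36  27  19 134 165 164 165 168 168 163 165 163]
 [159 160 159 169 173 172 171 175 153  22  32  33  33  34  33  34  34  36  28  19 131 164 171 170 170 168 165 164 159 172]
 [161 166 168 172 172 171 172 175 107  29  33  33  33  33  33  34  36  27  22 101 167 167 169 169 165 164 170 169 169 172]
 [164 164 168 164 169 173 158 178  16  33  32  33  32  34  33  35  27  23  71 167 165 155 161 162 157 163 166 164 160 173]
 [166 165 165 170 163 169 170 140  25  32  33  32  33  34  35  27  25  95 110 114 169 166 166 169 167 161 157 158 174 174]
 [160 162 166 165 160 164 161 142  10  29  32  33  32  35  25  72  96  92  91  91  90  88 116 110 169 164 167 163 174 120]
 [164 164 165 164 163 164 168 163 161 154  79  75  32  62  90  89  88  87  90  89  90  88  91  89  85  75 112 178 178 104]
 [165 163 161 161 167 163 162 163 163 165 160 153 167 140  80  84  85  88  90  93  90  90  94  95  90  87  83 169 173 174]]
```

View pics/s7.png

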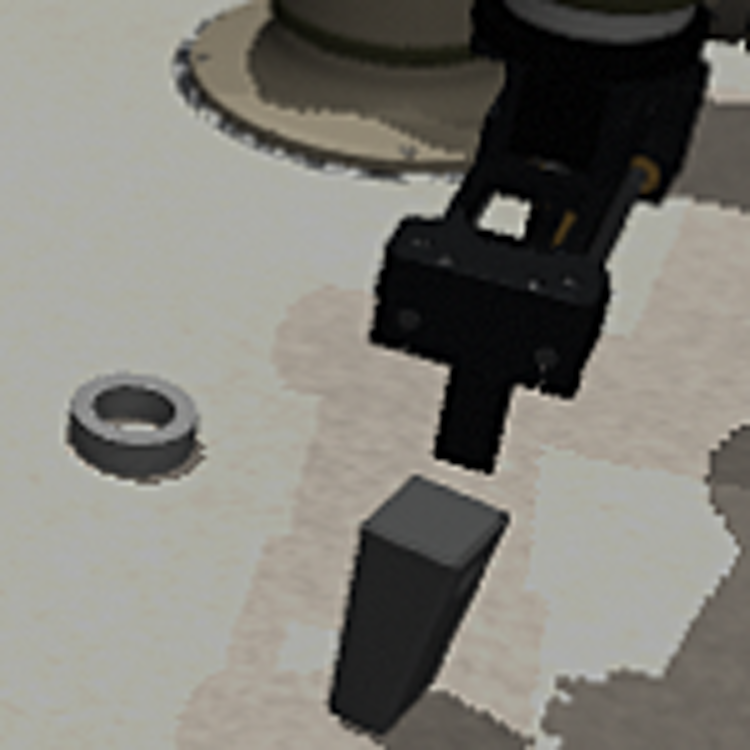

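b stands upright on its thin end. Its top face corners in the crop are base-near (365,527), slope-near (450,570), slope-far (508,517) and base-far (414,476).

```bash
python3 - <<'E'
from h import *; import pickle
c=pickle.load(open('s7.pkl','rb'))
P=world(c,np.array([(365,527),(450,570),(508,517),(414,476)])/5+[350,140],.1)
print(P.round(4)); d=np.array([-.383,.924]); print("axis yaws",[np.degrees(np.arctan2(*(P[j]-P[i])[[1,0]])).round(1) for i,j in((0,1),(3,2),(0,3),(1,2))])
m=P.mean(0)[:2]; print("top centre",m,"along",m@d,"base",(P[[0,3],:2]@d),"slope",P[[1,2],:2]@d,"tcp along",np.array([.4483,.3802])@d,"lat",(m-[.4483,.3802])@[.924,.383])
E
```

```text
[[0.478  0.356  0.1   ]
 [0.4746 0.3932 0.1   ]
 [0.4297 0.3862 0.1   ]
 [0.436  0.3465 0.1   ]]
axis yaws [np.float64(95.3), np.float64(99.0), np.float64(-167.2), np.float64(-171.1)]
top centre [0.45456385 0.37049327] along 0.1682378236084531 base [0.14590467 0.15318158] slope [0.18156868 0.19229637] tcp along 0.17960589999999999 lat 0.002070121492704993
```

Request:
{"op": "carry_out", "data": {
  "steps": [
    [[3, -5, 0], -6],
    [[3, -6, 0], -6],
    [[0, 0, -20], 0],
    [[0, 0, -20], 0],
    [[0, 0, -20], 0],
    [[0, 0, -15], 0],
    [[0, 0, 0], 0]
  ]
}}

```text
clock: 19.25
tcp_pos: [0.4541, 0.3683, 0.0989]
ee_rot: [-3.121, 0.022, 1.744]
wrist_force: [0.0, 0.3, -0.5]
opening: 0.906
```

Request:
{"op": "carry_out", "data": {
  "steps": [
    [[0, 0, 0], 0],
    [[0, 0, 0], 0],
    [[0, 0, 0], 0],
    [[0, 0, 0], 0],
    [[0, 0, 0], 0],
    [[0, 0, 0], 0],
    [[0, 0, -1], 0]
  ],
  "claw": 30
}}

```text
clock: 19.95
tcp_pos: [0.4546, 0.3689, 0.1008]
ee_rot: [-3.124, 0.02, 1.744]
wrist_force: [-4.3, -0.5, 11.0]
opening: 0.524
```

Request:
{"op": "carry_out", "data": {
  "steps": [
    [[-1.1, 6.6, -1.5], 0],
    [[-1.1, 6.6, -1.5], 0],
    [[-1.1, 6.5, -1.5], 0],
    [[-1.1, 6.5, -1.5], 0],
    [[-1.1, 6.3, -2.5], 0],
    [[-1.1, 6.3, -2.5], 0]
  ]
}}

```text
clock: 20.55
tcp_pos: [0.4468, 0.4083, 0.092]
ee_rot: [-3.123, 0.022, 1.743]
wrist_force: [-2.1, -1.5, 1.6]
opening: 0.518
```

Request:
{"op": "carry_out", "data": {
  "steps": [
    [[-1, 6, -2.8], 0],
    [[-1, 6, -2.8], 0],
    [[-1, 5.5, -3.6], 0],
    [[-1, 5.5, -3.6], 0],
    [[-0.9, 5, -4.3], 0],
    [[-0.9, 5, -4.3], 0],
    [[-0.7, 4.3, -5], 0],
    [[-0.7, 4.3, -5], 0]
  ]
}}

```text
clock: 21.35
tcp_pos: [0.4388, 0.4537, 0.0565]
ee_rot: [-3.122, 0.023, 1.743]
wrist_force: [-0.8, -1.9, -0.5]
opening: 0.514
```

Request:
{"op": "carry_out", "data": {
  "steps": [
    [[-0.6, 3.6, -5.6], 0],
    [[-0.6, 3.6, -5.6], 0],
    [[-0.5, 2.8, -6], 0],
    [[-0.5, 2.8, -6], 0],
    [[-0.3, 1.9, -6], 0],
    [[0, 0, 0], 0]
  ]
}}

```text
clock: 21.95
tcp_pos: [0.4362, 0.4699, 0.0234]
ee_rot: [-3.122, 0.023, 1.743]
wrist_force: [-1.2, -1.1, -0.3]
opening: 0.517
```

```bash
python3 shot.py side s8 380 200 150 120 5
```

```text
22.0 [0.4363 0.4699 0.0238] [-178.9    1.3   99.9] 0.5180914494179533 [-0.3 -0.2 -1.8] [ 0.64  0.77  1.28 -0.01  1.12  0.48]
[1.19262927 0.8193298  0.71535827] [0.98595715 0.01482805 2.48662574]
```

Request:
{"op": "carry_out", "data": {
  "steps": [
    [[0, 0, -3], 0],
    [[0, 0, -2], 0],
    [[0, 0, 0], 0]
  ]
}}

```text
clock: 22.3
tcp_pos: [0.4363, 0.4704, 0.0227]
ee_rot: [-3.124, 0.021, 1.743]
wrist_force: [-0.2, -0.2, -3.3]
opening: 0.519
```

Request:
{"op": "carry_out", "data": {
  "steps": [
    [[0, 0, 0], 0],
    [[0, 0, 0], 0],
    [[0, 0, 0], 0],
    [[0, 0, 0], 0],
    [[0, 0, 15], 0],
    [[2, -11, 20], 0],
    [[3, -17, 20], 0],
    [[3, -17, 20], 0],
    [[0, 0, 20], 0],
    [[0, 0, 10], 0]
  ],
  "claw": 80
}}

```text
clock: 23.3
tcp_pos: [0.4451, 0.4243, 0.1353]
ee_rot: [-3.127, 0.019, 1.743]
wrist_force: [0.7, -1.0, 0.2]
opening: 0.907
```

```bash
python3 shot.py side s8 380 180 130 120 5;python3 shot.py wrist w8; python3 - <<'E'
import cv2,numpy as np
a=cv2.imread('pics/s8.png'); b=cv2.resize(cv2.imread('pics/w8.png'),(392,294)); b=cv2.resize(b,None,fx=1.0,fy=1.0)
h=max(a.shape[0],b.shape[0]); p=lambda i:cv2.copyMakeBorder(i,0,h-i.shape[0],0,0,0)
o=np.hstack([p(a)[:, :],p(cv2.resize(cv2.imread('pics/w8.png')[0:588,:],(0,0),fx=.5,fy=.5))]); o=o[:, :]
print(o.shape); cv2.imwrite('pics/mix8.png',o[:,:] if o.shape[1]<=800 else cv2.resize(o,(800,int(o.shape[0]*800/o.shape[1]))))
E
```

```text
23.35 [0.4455 0.4246 0.1364] [-179.3    1.1   99.9] 0.9043858699091916 [1.5 0.5 1.8] [ 0.57  0.6   1.26 -0.01  1.3   0.41]
[1.19262927 0.8193298  0.71535827] [0.98595715 0.01482805 2.48662574]
23.4 [0.4451 0.4246 0.1346] [-179.2    1.1   99.9] 0.9088859568214904 [0.4 0.4 0.2] [ 0.57  0.6   1.26 -0.01  1.3   0.41]
[0.43270847 0.50452574 0.26912358] [-0.32423571  0.01295426  0.17253362]
(600, 1042, 3)
```

```bash
cat >> h.py <<'E'
from scipy.optimize import minimize
V=np.array([[x,y,z] for x,t in((.05,.026),(-.05,.042)) for y in(-.023,.023) for z in(0,t)])
def verts(q,kind,z0):
    v=V-[0,0,.017]
    T=dict(up=R.identity(),slope=R.from_euler('x',180,degrees=True)*R.from_euler('y',np.degrees(np.arctan(.16)),degrees=True) if 0 else None,inv=R.from_euler('x',180,degrees=True))[kind] if kind!='slope' else R.from_euler('y',-np.degrees(np.arctan(.16)),degrees=True)*R.from_euler('x',180,degrees=True)
    w=(R.from_euler('z',q[2])*T).apply(v); w[:,2]+=z0-w[:,2].min(); w[:,:2]+=q[:2]; return w
def sil(cs,q0,kind,z0,amp=(.008,.008,.15)):
    gs=[cv2.GaussianBlur(cv2.cvtColor(c['img'],cv2.COLOR_BGR2GRAY),(3,3),0).astype(float) for c in cs]
    def cost(p):
        q=np.array(q0)+np.array(p)*amp; t=0
        for c,g in zip(cs,gs):
            h=cv2.convexHull(pix(c,verts(q,kind,z0)).astype(np.float32))
            m=np.zeros(g.shape,np.uint8); cv2.fillConvexPoly(m,np.round(h*16).astype(np.int32),255,shift=4)
            k=np.ones((5,5),np.uint8); o=cv2.dilate(m,k)-m; i=m-cv2.erode(m,k)
            t-=np.clip(g[o>0],0,110).mean()-np.clip(g[i>0],0,110).mean()
        return t
    best=min((minimize(cost,s,method='Nelder-Mead',options=dict(initial_simplex=np.array(s)+np.array([[0,0,0],[.7,0,0],[0,.7,0],[0,0,.7]]),maxiter=150)) for s in ([0,0,0],[.5,.5,0],[-.5,-.5,.3])),key=lambda s:s.fun)
    q=np.array(q0)+best.x*amp; return q[:2].round(4),np.degrees(q[2]).round(1),best.fun.round(1)
E
python3 - <<'E'
from h import *; import pickle
c=[pickle.load(open(n+'8.pkl','rb')) for n in'sw']
v=verts([0,0,0],'slope',0); print(v.round(3))
for cs in (c,c[:1],c[1:]): print(sil(cs,[.444,.4256,np.radians(-80)],'slope',0))
E
```

```text
[[ 0.047  0.023  0.057]
 [ 0.051  0.023  0.032]
 [ 0.047 -0.023  0.057]
 [ 0.051 -0.023  0.032]
 [-0.052  0.023  0.041]
 [-0.045  0.023  0.   ]
 [-0.052 -0.023  0.041]
 [-0.045 -0.023  0.   ]]
(array([0.4588, 0.4298]), np.float64(-61.3), np.float64(-35.7))
(array([0.46  , 0.4301]), np.float64(-65.5), np.float64(-32.1))
(array([0.4437, 0.4255]), np.float64(-76.6), np.float64(-7.7))
```

```bash
sed -i "s/T=dict(up.*/T={'up':R.identity(),'inv':R.from_euler('x',180,degrees=True),'slope':R.from_euler('y',np.degrees(np.arctan(.16)),degrees=True)*R.from_euler('x',180,degrees=True)}[kind]/" h.py
python3 - <<'E'
from h import *; import pickle
c=[pickle.load(open(n+'8.pkl','rb')) for n in'sw']
v=verts([0,0,0],'slope',0); print(v.round(3)[:, 2])
for cs in (c,c[:1],c[1:]): print(sil(cs,[.444,.4256,np.radians(-80)],'slope',0))
E
```

```text
[0.026 0.    0.026 0.    0.041 0.    0.041 0.   ]
(array([0.443 , 0.4199]), np.float64(-83.9), np.float64(-41.7))
(array([0.4431, 0.4226]), np.float64(-81.1), np.float64(-31.9))
(array([0.4465, 0.4203]), np.float64(-79.3), np.float64(-10.5))
```

Request:
{"op": "carry_out", "data": {
  "steps": [
    [[0, -3, -20], 0],
    [[0, 0, -20], 0],
    [[0, 0, -20], 0],
    [[0, 0, -20], 0],
    [[0, 0, -18], 0],
    [[0, 0, -5], 0],
    [[0, 0, 0], 0]
  ]
}}

```text
clock: 24.1
tcp_pos: [0.4419, 0.4221, 0.0232]
ee_rot: [-3.121, 0.021, 1.747]
wrist_force: [0.3, -0.1, -0.4]
opening: 0.905
```

```bash
python3 - <<'E'
from h import *; import pickle
t,s=[pickle.load(open(n+'0.pkl','rb')) for n in('top','side')]
gs=[cv2.GaussianBlur(cv2.cvtColor(c['img'],cv2.COLOR_BGR2GRAY),(3,3),0).astype(float) for c in(t,s)]
# top face brighter than plate: contrast of top-face quad
def cost(q,use):
    w=verts(q,'up',.02); qd=w[[1,3,7,5]]; v=0
    for i,c in enumerate((t,s)):
        if i not in use: continue
        g=gs[i]; m=np.zeros(g.shape,np.uint8); cv2.fillConvexPoly(m,np.round(pix(c,qd)*16).astype(np.int32),255,shift=4)
        k=np.ones((5,5),np.uint8); o=cv2.dilate(m,k)-m; ii=m-cv2.erode(m,k); v-=g[ii>0].mean()-g[o>0].mean()
    return v
for use in((0,1),(0,),(1,)):
    r=min((minimize(cost,[.5755+dx,-.0224+dx,1.897],args=(use,),method='Nelder-Mead',options=dict(initial_simplex=np.array([.5755+dx,-.0224+dx,1.897])+np.array([[0,0,0],[.006,0,0],[0,.006,0],[0,0,.1]]))) for dx in(0,.004,-.004)),key=lambda r:r.fun)
    print(use,r.x.round(4),np.degrees(r.x[2]).round(1),r.fun.round(1))
E
```

```text
(0, 1) [ 0.5731 -0.022   1.8854] 108.0 -8.9
(0,) [ 0.5771 -0.0206  1.8976] 108.7 -14.3
(1,) [ 0.5263 -0.0341  2.315 ] 132.6 -12.7
```

Request:
{"op": "carry_out", "data": {
  "steps": [
    [[1, -1, 6], 0],
    [[0, 0, 0], 0]
  ]
}}

```text
clock: 24.3
tcp_pos: [0.4432, 0.4214, 0.0304]
ee_rot: [-3.122, 0.021, 1.747]
wrist_force: [0.4, -0.2, 0.9]
opening: 0.904
```

Request:
{"op": "carry_out", "data": {
  "steps": [
    [[0, 0, 0], 0],
    [[0, 0, 0], 0],
    [[0, 0, 0], 0],
    [[0, 0, 0], 0],
    [[0, 0, 0], 0],
    [[0, 0, 0], 0],
    [[0, 0, 10], 0],
    [[0, 0, 20], 0],
    [[0, 0, 25], 0],
    [[0, 0, 25], 0]
  ],
  "claw": 30
}}

```text
clock: 25.3
tcp_pos: [0.4412, 0.42, 0.1115]
ee_rot: [-3.115, 0.024, 1.747]
wrist_force: [0.7, 0.4, -3.8]
opening: 0.521
```

Request:
{"op": "carry_out", "data": {
  "steps": [
    [[4, -12, 20], 0],
    [[7, -22, 20], 0.5],
    [[8, -28, 10], 1],
    [[8, -28, 0], 1],
    [[8, -28, 0], 1],
    [[8, -28, 0], 1],
    [[8, -28, 0], 1],
    [[8, -28, 0], 1],
    [[8, -28, 0], 1],
    [[8, -28, 0], 1]
  ]
}}

```text
clock: 26.3
tcp_pos: [0.5147, 0.155, 0.1702]
ee_rot: [-3.117, 0.023, 1.908]
wrist_force: [1.4, 0.3, -4.0]
opening: 0.52
```

```bash
python3 shot.py side s9 150 80 250 200 3
```

```text
26.35 [0.516  0.1514 0.1702] [-178.6    1.4  109.2] 0.5177349257389531 [ 3.6 -3.7 -3.3] [ 0.08  0.44  1.45 -0.03  1.27 -0.25]
[1.19262927 0.8193298  0.71535827] [0.98595715 0.01482805 2.48662574]
```

Request:
{"op": "carry_out", "data": {
  "steps": [
    [[9, -26, 0], 0],
    [[9, -26, 0], 0],
    [[9, -26, 0], 0],
    [[9, -26, 0], 0],
    [[9, -26, 0], 0],
    [[9, -24, -5], 0],
    [[5, -12, -8], 0],
    [[0, 0, -10], 0],
    [[0, 0, -8], 0],
    [[0, 0, 0], 0]
  ]
}}

```text
clock: 27.35
tcp_pos: [0.5736, -0.0198, 0.1382]
ee_rot: [-3.112, 0.021, 1.904]
wrist_force: [-0.3, -0.1, -3.6]
opening: 0.521
```

Request:
{"op": "carry_out", "data": {
  "steps": [
    [[2, -2, -10], 0],
    [[0, 0, -12], 0],
    [[0, 0, -10], 0],
    [[0, 0, -5], 0],
    [[0, 0, 0], 0]
  ]
}}

```text
clock: 27.85
tcp_pos: [0.5749, -0.019, 0.0977]
ee_rot: [-3.111, 0.02, 1.907]
wrist_force: [-0.2, -0.6, -3.1]
opening: 0.516
```

```bash
python3 shot.py top t9 245 175 80 80 7; python3 shot.py side s9 190 160 130 110 5; python3 -c "
import cv2,numpy as np
a=cv2.imread('pics/t9.png')
b=cv2.imread('pics/s9.png')
a=cv2.resize(cv2.convertScaleAbs(a,alpha=1.7),(300,300)); b=cv2.resize(b,(480,406))
o=np.zeros((406,780,3),np.uint8);o[:300,:300]=a;o[:,300:]=b;cv2.imwrite('pics/mix9.png',o)"
```

```text
27.9 [ 0.575  -0.0191  0.0981] [-178.3    1.2  109.3] 0.5211858834955848 [ 0.   0.8 -3.9] [-0.22  0.58  1.43 -0.04  1.15 -0.55]
[0.3821032  0.01277985 1.08864247] [ 0.21387662  0.00436889 -1.69316278]
27.95 [ 0.5753 -0.0192  0.0986] [-178.3    1.2  109.3] 0.5182149258949482 [-0.2 -0.4 -3.7] [-0.22  0.58  1.43 -0.04  1.15 -0.55]
[1.19262927 0.8193298  0.71535827] [0.98595715 0.01482805 2.48662574]
```

Request:
{"op": "carry_out", "data": {
  "steps": [
    [[0, -1, -4], 0],
    [[0, -1, -4], 0],
    [[0, 0, -4], 0],
    [[0, 0, 0], 0]
  ]
}}

```text
clock: 28.35
tcp_pos: [0.576, -0.021, 0.0877]
ee_rot: [-3.116, 0.022, 1.907]
wrist_force: [-1.5, 1.1, -1.3]
opening: 0.516
```

Request:
{"op": "carry_out", "data": {
  "steps": [
    [[0, 0, -4], 0],
    [[0, 0, -3], 0],
    [[0, 0, 0], 0]
  ]
}}

```text
clock: 28.65
tcp_pos: [0.5762, -0.0215, 0.0871]
ee_rot: [-3.119, 0.026, 1.908]
wrist_force: [0.5, 0.4, -3.3]
opening: 0.519
```

Request:
{"op": "carry_out", "data": {
  "steps": [
    [[0, 0, -4], 0],
    [[0, 0, -4], 0],
    [[0, 0, -4], 0]
  ]
}}

```text
clock: 28.95
tcp_pos: [0.5768, -0.0219, 0.0856]
ee_rot: [-3.124, 0.032, 1.909]
wrist_force: [-16.0, 2.8, 38.6]
opening: 0.523
```

Request:
{"op": "carry_out", "data": {
  "steps": [
    [[0, 0, 0], 0],
    [[0, 0, 0], 0]
  ]
}}

```text
clock: 29.15
tcp_pos: [0.5769, -0.0221, 0.0866]
ee_rot: [-3.126, 0.034, 1.909]
wrist_force: [-0.3, -0.8, -3.7]
opening: 0.519
```

Request:
{"op": "carry_out", "data": {
  "steps": [
    [[0, 0, 0], 0],
    [[0, 0, 0], 0],
    [[0, 0, 0], 0],
    [[0, 0, 0], 0],
    [[0, 0, 10], 0],
    [[0, 0, 20], 0],
    [[0, 0, 25], 0],
    [[-8, -30, 25], -8],
    [[-8, -40, 15], -8],
    [[-8, -40, 0], -8]
  ],
  "claw": 80
}}

```text
clock: 30.15
tcp_pos: [0.5531, -0.1314, 0.187]
ee_rot: [-3.128, 0.032, 1.484]
wrist_force: [0.0, -0.9, -1.0]
opening: 0.906
```

Request:
{"op": "carry_out", "data": {
  "steps": [
    [[-8, -40, 0], -8],
    [[-8, -40, 0], -8],
    [[-8, -40, 0], -8],
    [[-8, -40, 0], -8],
    [[-5, -20, 0], -8],
    [[0, 0, 0], -8]
  ]
}}

```text
clock: 30.75
tcp_pos: [0.5127, -0.3235, 0.1931]
ee_rot: [-3.136, 0.034, 0.605]
wrist_force: [-0.1, 1.5, 0.5]
opening: 0.91
```

```bash
python3 shot.py top t10 245 175 80 80 7; python3 shot.py side s10 190 160 130 110 5; python3 -c "
import cv2,numpy as np
a=cv2.imread('pics/t10.png')
b=cv2.imread('pics/s10.png')
a=cv2.resize(cv2.convertScaleAbs(a,alpha=1.7),(360,360)); b=cv2.resize(b,(438,371))
o=np.zeros((371,800,3),np.uint8);o[:360,:360]=a;o[:,362:]=b;cv2.imwrite('pics/mix10.png',o)"
```

```text
30.8 [ 0.5129 -0.3227  0.1932] [-179.7    1.9   34.3] 0.9066533968845194 [-0.2 -0.2 -0.9] [-0.74  0.53  1.21 -0.03  1.41  0.23]
[0.3821032  0.01277985 1.08864247] [ 0.21387662  0.00436889 -1.69316278]
30.85 [ 0.5132 -0.3216  0.1931] [-179.7    1.9   35.1] 0.9103414268022625 [-0.1  0.3  0.3] [-0.74  0.53  1.22 -0.03  1.41  0.22]
[1.19262927 0.8193298  0.71535827] [0.98595715 0.01482805 2.48662574]
```

View pics/mix10.png

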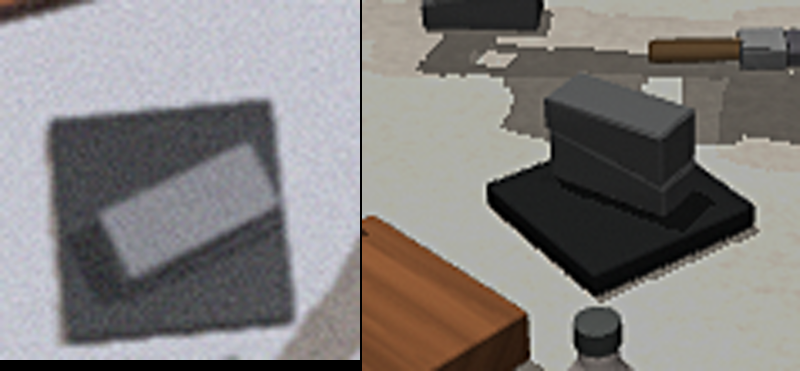

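The last view shows the pair is flush with a level top. In the left half, the top-face corners are (98,215),(248,142),(280,200),(133,279). In the right half, the slopes mate with at most about 3 mm offset.

```bash
python3 - <<'E'
from h import *; import pickle
t,s=[pickle.load(open(n+'0.pkl','rb')) for n in('top','side')]
for cs in((t,s),(t,),(s,)): print('c',sil(cs,[.4985,-.3289,np.radians(-41.2)],'up',0))
c=pickle.load(open('t10.pkl','rb'))
P=world(c,np.array([(98,215),(248,142),(280,200),(133,279)])/4.5+[245,175],.088)[:,:2]
print(P.round(3),P.mean(0),[np.degrees(np.arctan2(*(P[i]-P[j])[::-1])).round(1) for i,j in((0,1),(3,2),(1,2),(0,3))])
E
```

```text
c (array([ 0.4992, -0.3279]), np.float64(-40.7), np.float64(-63.9))
c (array([ 0.499 , -0.3284]), np.float64(-41.9), np.float64(-32.9))
c (array([ 0.497 , -0.3271]), np.float64(-36.7), np.float64(-32.7))
[[ 0.58   0.028]
 [ 0.613 -0.064]
 [ 0.576 -0.077]
 [ 0.541  0.012]] [ 0.57759393 -0.02530673] [np.float64(109.4), np.float64(111.5), np.float64(20.7), np.float64(21.5)]
```

Request:
{"op": "carry_out", "data": {
  "steps": [
    [[-4, -1, 0], -8],
    [[-4, -1, 0], -8],
    [[-4, -1, 0], -8],
    [[0, -1, 0], -8],
    [[0, -1, 0], -8],
    [[0, -1, 0], -8],
    [[0, 0, 0], -8],
    [[0, 0, 0], -8],
    [[0, 0, 0], -8],
    [[0, 0, 0], 0]
  ]
}}

```text
clock: 31.85
tcp_pos: [0.5032, -0.3201, 0.1984]
ee_rot: [-3.136, 0.03, -0.639]
wrist_force: [-0.2, -0.4, 0.5]
opening: 0.904
```

```bash
python3 shot.py wrist w11; python3 - <<'E'
from h import *; import pickle
c=pickle.load(open('w11.pkl','rb')); print(sil([c],[.4985,-.3289,np.radians(-41.2)],'up',0))
print((pix(c,verts([.4985,-.3289,np.radians(-41.2)],'up',0))).round(0))
E
```

```text
31.9 [ 0.5033 -0.3201  0.1985] [-179.7    1.7  -36.4] 0.9099101345003616 [ 0.5  0.3 -0. ] [-0.77  0.51  1.23  0.    1.43  1.44]
[ 0.56833317 -0.36994923  0.33025516] [-0.33813306  0.00640748 -2.21023458]
(array([ 0.4991, -0.3303]), np.float64(-43.1), np.float64(-9.4))
[[316. 131.]
 [318. 134.]
 [271. 127.]
 [271. 130.]
 [305. 220.]
 [308. 236.]
 [265. 217.]
 [263. 232.]]
```

Request:
{"op": "carry_out", "data": {
  "steps": [
    [[-2, -4, -15], -2.5],
    [[-2, -4, -22], -2],
    [[0, 0, -25], 0],
    [[0, 0, -25], 0],
    [[0, 0, -25], 0],
    [[0, 0, -25], 0],
    [[0, 0, -22], 0],
    [[0, 0, -14], 0],
    [[0, 0, -6], 0],
    [[0, 0, 0], 0]
  ]
}}

```text
clock: 32.9
tcp_pos: [0.5012, -0.3248, 0.0167]
ee_rot: [-3.136, 0.023, -0.65]
wrist_force: [-0.7, 0.5, 0.3]
opening: 0.904
```

Request:
{"op": "carry_out", "data": {
  "steps": [
    [[-2, -4, 0], -4],
    [[0, 0, 0], 0]
  ]
}}

```text
clock: 33.1
tcp_pos: [0.4999, -0.329, 0.0182]
ee_rot: [-3.136, 0.021, -0.716]
wrist_force: [0.6, -0.7, 1.2]
opening: 0.909
```

Request:
{"op": "carry_out", "data": {
  "steps": [
    [[0, 0, 0], 0],
    [[0, 0, 0], 0],
    [[0, 0, 0], 0],
    [[0, 0, 0], 0],
    [[0, 0, 0], 0],
    [[0, 0, 0], 0],
    [[0, 0, 8], 0],
    [[0, 0, 15], 0],
    [[0, 0, 25], 0],
    [[0, 0, 25], 0]
  ],
  "claw": 30
}}

```text
clock: 34.1
tcp_pos: [0.4985, -0.3267, 0.0916]
ee_rot: [-3.135, 0.029, -0.708]
wrist_force: [-0.2, 0.1, -4.5]
opening: 0.521
```

Request:
{"op": "carry_out", "data": {
  "steps": [
    [[0, 0, 25], 0],
    [[0, 0, 25], 0],
    [[2, 10, 20], 4],
    [[5, 18, 10], 6.2],
    [[7, 25, 0], 6.2],
    [[7, 25, 0], 6.2],
    [[7, 25, 0], 6.2],
    [[7, 25, 0], 6.2],
    [[7, 25, 0], 6.2],
    [[7, 25, 0], 6.2]
  ]
}}

```text
clock: 35.1
tcp_pos: [0.5459, -0.1431, 0.1793]
ee_rot: [-3.133, 0.03, 0.147]
wrist_force: [0.4, 0.8, -3.7]
opening: 0.521
```

Request:
{"op": "carry_out", "data": {
  "steps": [
    [[6, 25, 0], 2],
    [[6, 25, 0], 2],
    [[6, 25, 0], 2],
    [[6, 22, 0], 2],
    [[3, 12, 0], 1],
    [[0, 3, -10], 0],
    [[0, 0, -15], 0],
    [[0, 0, -10], 0],
    [[0, 0, 0], 0]
  ]
}}

```text
clock: 36.0
tcp_pos: [0.5708, -0.0236, 0.1414]
ee_rot: [-3.129, 0.035, 0.316]
wrist_force: [-0.1, -1.1, -4.4]
opening: 0.524
```

```bash
python3 shot.py side s12; python3 - <<'E'
from h import *; import pickle
c=pickle.load(open('s12.pkl','rb'))
print(sil([c],[.577,-.0245,np.radians(19.7)],'up',.121))
E
```

```text
36.05 [ 0.5711 -0.0237  0.1421] [-179.3    2.    18.1] 0.5188235111670356 [-1.   0.1 -4.3] [-0.25  0.53  1.38 -0.01  1.27  1.01]
[1.19262927 0.8193298  0.71535827] [0.98595715 0.01482805 2.48662574]
(array([ 0.5665, -0.0258]), np.float64(22.5), np.float64(-20.2))
```

Request:
{"op": "carry_out", "data": {
  "steps": [
    [[3, 0, -10], 1],
    [[3, -1, -8], 1],
    [[0, 0, -7], 0],
    [[0, 0, -4], 0],
    [[0, 0, 0], 0]
  ]
}}

```text
clock: 36.55
tcp_pos: [0.5781, -0.0262, 0.1113]
ee_rot: [-3.13, 0.033, 0.352]
wrist_force: [0.7, -0.1, -5.3]
opening: 0.516
```

Request:
{"op": "carry_out", "data": {
  "steps": [
    [[0, 0, -3], 0],
    [[0, 0, -3], 0],
    [[0, 0, -2], 0]
  ]
}}

```text
clock: 36.85
tcp_pos: [0.5791, -0.026, 0.1086]
ee_rot: [-3.134, 0.028, 0.352]
wrist_force: [-2.4, -1.1, 2.0]
opening: 0.519
```

Request:
{"op": "carry_out", "data": {
  "steps": [
    [[0, 0, -3], 0],
    [[0, 0, -3], 0],
    [[0, 0, 0], 0],
    [[0, 0, 0], 0]
  ]
}}

```text
clock: 37.25
tcp_pos: [0.5796, -0.0258, 0.1102]
ee_rot: [-3.139, 0.022, 0.353]
wrist_force: [0.3, 0.0, -4.3]
opening: 0.517
```

Request:
{"op": "carry_out", "data": {
  "steps": [
    [[0, 0, 0], 0],
    [[0, 0, 0], 0],
    [[0, 0, 0], 0],
    [[0, 0, 0], 0],
    [[0, 0, 8], 0],
    [[0, 0, 15], 0],
    [[0, 0, 25], 0],
    [[0, 0, 30], 0],
    [[-20, 0, 20], 0],
    [[-35, 0, 0], 0]
  ],
  "claw": 80
}}

```text
clock: 38.25
tcp_pos: [0.5264, -0.0264, 0.2137]
ee_rot: [-3.141, 0.019, 0.353]
wrist_force: [0.2, -0.5, 0.7]
opening: 0.908
```

Request:
{"op": "carry_out", "data": {
  "steps": [
    [[-40, -10, 0], 0],
    [[-40, -30, 0], 0],
    [[-40, -40, 0], 0],
    [[-20, -40, 0], 0],
    [[0, -40, 0], 0],
    [[0, -40, 0], 0],
    [[0, -30, 0], 0],
    [[0, 0, 0], 0]
  ]
}}

```text
clock: 39.05
tcp_pos: [0.3822, -0.2578, 0.2203]
ee_rot: [3.133, 0.013, 0.356]
wrist_force: [1.1, -0.1, 0.5]
opening: 0.907
```

```bash
python3 shot.py side s13;python3 shot.py top t13; python3 - <<'E'
from h import *; import pickle
s=pickle.load(open('s13.pkl','rb'));t=pickle.load(open('t13.pkl','rb'))
np.set_printoptions(linewidth=250)
def quad(cs,q0,z0,kind):
    gs=[cv2.GaussianBlur(cv2.cvtColor(c['img'],cv2.COLOR_BGR2GRAY),(3,3),0).astype(float) for c in cs]
    def cost(q):
        w=verts(q,kind,z0); qd=w[[1,3,7,5]] if kind=='up' else w[[0,2,6,4]]; v=0
        for c,g in zip(cs,gs):
            m=np.zeros(g.shape,np.uint8); cv2.fillConvexPoly(m,np.round(pix(c,qd)*16).astype(np.int32),255,shift=4)
            k=np.ones((5,5),np.uint8); o=cv2.dilate(m,k)-m; i=m-cv2.erode(m,k); v-=g[i>0].mean()-g[o>0].mean()
        return v
    r=min((minimize(cost,np.array(q0)+d,method='Nelder-Mead',options=dict(initial_simplex=np.array(q0)+d+np.array([[0,0,0],[.006,0,0],[0,.006,0],[0,0,.1]]))) for d in(0,.004,-.004)),key=lambda r:r.fun)
    return r.x[:2].round(4),np.degrees(r.x[2]).round(1),r.fun.round(1)
q=[.578,-.026,np.radians(20)]
print('c top',quad([t],q,.088,'up')); print('c alt flipped', quad([t],[q[0],q[1],q[2]+np.pi],.088,'up'))
b=pickle.load(open('t10.pkl','rb')); print('b',quad([b],[.577,-.025,np.radians(-71)],.054-.008,'inv'))
g=cv2.cvtColor(t['img'],cv2.COLOR_BGR2GRAY); c0=pix(t,[[.578,-.026,.12]])[0].astype(int); print(c0); 
print(g[c0[1]-26:c0[1]+28:3,c0[0]-26:c0[0]+28:2])
E
```

```text
39.1 [ 0.3822 -0.2561  0.2203] [179.6   0.7  20.4] 0.9061246759099246 [-0.1  1.  -0.3] [-0.84  0.25  1.58 -0.02  1.3   0.38]
[1.19262927 0.8193298  0.71535827] [0.98595715 0.01482805 2.48662574]
39.15 [ 0.3822 -0.2548  0.2202] [179.6   0.7  20.5] 0.9067351786054015 [ 0.   0.1 -0.5] [-0.84  0.25  1.59 -0.02  1.3   0.38]
[0.3821032  0.01277985 1.08864247] [ 0.21387662  0.00436889 -1.69316278]
c top (array([ 0.5766, -0.0283]), np.float64(19.2), np.float64(-8.1))
c alt flipped (array([ 0.583 , -0.0273]), np.float64(202.8), np.float64(-5.2))
b (array([ 0.5786, -0.0216]), np.float64(-70.2), np.float64(-19.4))
[287 218]
[[109 110 110 106 112 105 112 112 105 111 110 114 118 113 111 107 115 108 113 113 115 107 114 111 114 113 108]
 [110 113 111 110 115 107 113 111 115 108 108 112 113 116 115 113 109 107 113 119 107 109 112 112 111 112 115]
 [112 114 112 117 109 111 114 106 106 104 100  97  97  76  70  66  59  51  44  44  43  41  75 110 112 112 110]
 [ 58  59  44  46  41  35  38  36  34  38  46  62  71  62  42  41  39  43  42  37  44  36  63 113 106 108 118]
 [ 34  39  43  39  40  40  35  49  
[... 819 characters left out ...]
  71  61  42  37  43 105 107 112]
 [ 34  31  30  34  53  78  79  78  67  41  44  39  66  66  73  95  84  97  88  64  62  57  38  45  96 115 106]
 [ 30  31  33  25  36  60  76  78  78  55  42  44  45  66  68  84  93  76  67  61  67  61  49  45  86 111 113]
 [ 41  33  30  29  32  38  68  86  69  52  35  28  35  53  65  66  64  62  63  52  39  29  44  43  68 113 117]
 [ 44  37  33  37  32  37  38  33  30  34  30  27  32  25  55  64  55  32  36  41  38  48  44  43  64 110 109]
 [ 43  43  43  35  31  31  33  25  29  31  26  32  28  33  26  34  31  41  44  48  44  46  48  45  58 106 109]
 [ 42  43  45  45  37  49  42  29  26  26  31  30  31  32  37  44  51  47  50  49  43  54  51  45  52 108 109]]
```

```bash
python3 -c "
from rig import r; print(r.job_done())"
```

```text
the job is handed in; nothing more can be done
None
```

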